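# Unlock the glass cutter stand and take up the cutter

### The arm

A 6-joint arm with a two-finger parallel gripper is mounted at the origin on a cart in front of the work surface, level with it; the furniture and walls round the work are solid. World frame = base frame: x ahead of the robot, y to its left, z up, the work surface at z = 0. Lengths are in m, angles in rad, forces in N, time in s.
With the tool pointing down it reaches from about 0.15 to 0.775 m from the base axis. Payload 6.1 kg.
Tool frame: the origin (TCP) lies on the centre line of the jaws, within the pads' length; the fingertips stand 11 mm ahead of it and the grasp point (between the pads) lies 8 mm behind it; z points along the fingers, y is the line along which they close (so a half turn about z gives the same grasp; the last joint's range is limited). The gripper opens to 85 mm and grips with 20 to 120 N. Pads are 22 mm wide; open, the fingers measure 114 mm over their backs; the gripper's body (76 mm by 85 mm) begins 54 mm behind the grasp point. The pads swing forward as they close: fully open they stand 13 mm farther back than shut.
Start: joints at [-1.337, 0.126, -0.04, 1.405, 0, 1.571], TCP at [0.122, -0.511, 0.242] pointing down, gripper open.
Joint ranges: [-2.72, 2.72], [-0.95, 1.95], [-1.27, 1.35], [-1.78, 2.02], [-1.46, 1.47], [-3.14, 3.14]. Speed limits (rad/s): [2.39, 2.39, 3.01, 3.14, 3.14, 3.14].

### API

Orientations are given as a unit quaternion [w, x, y, z].
In Python, from plant import manip gives the robot as it stands.
- The arm moves only by the shell command python3 shift.py 'ROWS'. ROWS is rows parted by semicolons, their numbers by spaces, 1 to 12 of them, each of 7 numbers: dx, dy, dz in m, then a rotation vector rx, ry, rz in rad, then the finger opening in m; each row shifts and turns the commanded pose from where the row before left it, along the tool's axes as they then stand; what a row does not reach is not made up. A row lasts 1/12 s, in which the tool goes at most 0.0417 m and 0.125 rad, less where a joint would pass 70% of its speed; a pose out of reach is approached as far as the arm can. The fingers move at their own pace and stop on an object; the grip force is fixed at half the most. Time passes only in rows, so rows that do not move let the fingers close. It prints the time, the measured TCP pose, the force, the opening and the grip force at its end.
- manip.read_state(): the state, without advancing time (a new reading comes with each control period).
- manip.snapshot(name): name is "side" or "top"; returns a dict with "frame" (420x560x3 uint8, red, green, blue), "depth" (420x560 float32, m along the optical axis (not along the pixel's ray), 0 where there is no reading), "fx", "fy", "cx", "cy" (pixels), "k1" (the pictures are not rectified: a ray, as slopes to the right and down, at radius r is drawn at 1 + k1 r^2 times it, then the intrinsics apply), "world_to_cam" (4x4, takes a point from world to camera coordinates). Camera axes: x right, y up, looking along -z (the intrinsics and any distortion apply to the point x, -y, -z); pixel columns grow to the right and rows downward; lengths in m; the calibration is good to about 2 mm. A picture is of the moment at which its call begins.
- manip.job_done(): hands the job in; it is judged then, once.
The state is a dict: "time_s": time; "joint_pos": joint angles; "joint_velocities": joint speeds; "effort": joint torques, N m; "tool_pos": TCP position; "tool_rot": TCP orientation; "contact_force": force on the tool from outside, world axes, zero at the start; "moment": the same for the moment, N m; "gripper_width": finger opening in m; "grasp_force": force on a finger pad.
Only numpy, scipy, OpenCV 4.12 (cv2) and the standard library are available. Lean on these libraries where they do the work, as an engineer would, in place of code of your own. Each camera call takes 0.05 s, during which the arm holds its last target. There are 200 camera calls.

### The job

Fit the loose wing key onto the square shaft of the cutter stand, fully home, and turn it clockwise to swing the keeper arm well clear of the glass cutter (turn the arm with the key, do not push it); leave the key on the shaft. Then draw the cutter up out of its socket and tip it to about 45 degrees, the end that was in the socket still downward and at least 15 cm above the bench, clear of everything else. Finish holding it still like that in the gripper, and leave the bottle, spool and reel where they stand.

Things in the scene. Friction and masses are not known exactly. Their poses are not given: they have to be found in the camera images.
- wing_key: loose black wing key, 59 mm high, 60 to 130 g: square hub 36 x 36 x 29 mm, on it a grip wing 50 mm long, 12 mm thick, 30 mm high. Stands bore down. Origin: centre of underside; z up, x along the wing, y across its thickness. Blind square bore in the underside, 16 mm wide, 26 mm deep, small chamfer, sides along x and y: fits the shaft in any of four ways
- stand: cutter stand, fixed: dark plate 84 x 190 x 10 mm with a wooden socket block (44 x 44 mm, top 93 mm above the bench) and, 110 mm from it, a round aluminium column (28 mm thick) carrying the shaft and keeper arm. Origin: centre of the plate's underside, z up; socket axis at x 0, y +55 mm; shaft axis at x 0, y -55 mm
- shaft_top (a point): centre of the top of the upright square steel shaft, 198 mm above the bench; 14 mm square, 11 mm at the 3 mm tip, 23 mm tall above its round hub; sides along this frame's x and y, z up; turns with the shaft. Key fully home: its underside rests on the hub, 23 mm below this point. The keeper arm points along +y of this frame
- keeper (a joint): turn of shaft and keeper arm, rad: 0 to 0.12 at the start (arm over the cutter), grows clockwise seen from above, stop at 1.57 (arm swung to the stand's +x, away from the robot). Light friction (0.06 N m), stays where it is left; the loose key fit has about 0.15 rad of play each way
- keeper_arm: flat steel keeper arm: 14 mm wide, 6 mm thick, ending in a 32 mm disc 110 mm from the shaft axis; underside 167 mm above the bench, about 4 mm over the cutter's top end, which it keeps from being lifted. Origin on the shaft axis at the underside, +y along the arm
- cutter: wood-coloured round glass cutter, 151 mm long, 15 mm thick (about 11 mm in the last 15 mm at the top), 50 g. Stands upright in the socket, thin cutting end down (12 mm above the bench), top end 163 mm above the bench, 70 mm clear of the block. Own +x runs along it from the cutting end to the blunt top end; origin halfway along its length on the skin, the long axis at own z = +7.5 mm
- cutting_end (a point): the cutter's cutting end (thin, round-nosed; the end down in the socket), on the long axis 75 mm from mid length; x as the cutter's
- socket_mouth (a point): centre of the socket's mouth on top of the wooden block, 93 mm above the bench; the socket is 18 mm square and 81 mm deep
- amber_bottle: bystander: amber bottle with white cap, 52 mm thick, 78 mm high; origin at the centre of its underside
- spool: bystander: solder spool standing on its end, 58 mm thick, 45 mm high; origin at the centre of its underside
- foil_reel: bystander: flat black foil reel, 68 mm across, 10 mm high; origin at the centre of its underside

How it is judged:
On the way, in this order (a step that is already met when the one before it is completed fails the run):
1. the key is fully home on the square shaft, the keeper arm still over the cutter (horizontal distance between wing_key and shaft_top below 0.004 m and z of wing_key in the frame of shaft_top below -0.019 m and angle between wing_key's own z axis and vertical below 0.12 rad and value of joint keeper below 0.35 rad), for 0.2 s.
2. the key, still on the shaft, has turned the keeper arm well clear (horizontal distance between wing_key and shaft_top below 0.004 m and z of wing_key in the frame of shaft_top below -0.019 m and angle between wing_key's own z axis and vertical below 0.12 rad and value of joint keeper above 1 rad), for 0.2 s.
3. the cutter is drawn out of the socket in the gripper (contact force between the fingers and cutter above 0.5 N and contact force between cutter and stand below 0.1 N and height (world z) of cutting_end above 0.094 m), for 0.1 s.
At the end, for the whole second after the job is handed in: The gripper alone holds the cutter still, cutting end down at 45 degrees (within 13 degrees), cutting end at least 145 mm above the bench, touching neither stand, arm nor key; the key is home on the shaft (within 4 mm) and the keeper is turned at least 1.0 rad (all of step 2 and contact force between the fingers and cutter above 0.5 N and contact force between cutter and stand below 0.1 N and height (world z) of cutting_end above 0.145 m and angle between cutter's own x axis and vertical between 0.56 and 1.01 rad and contact force between cutter and keeper_arm below 0.1 N and contact force between each of cutter, the fingers and wing_key below 0.1 N and linear speed of cutter below 0.03 m/s and angular speed of cutter below 0.2 rad/s); the arm keeps its last pose, push and grip.
It fails at once if the keeper arm is pushed by the robot directly (contact force between any of the fingers, the arm and keeper_arm above 2 N).
It fails at once if the bottle is moved more than 30 mm (distance of amber_bottle from where it was at the start of the episode above 0.03 m).
It fails at once if the spool is moved more than 30 mm (distance of spool from where it was at the start of the episode above 0.03 m).
It fails at once if the reel is moved more than 30 mm (distance of foil_reel from where it was at the start of the episode above 0.03 m).
It also fails if it takes over 58 s, if anything falls off the work surface, if the arm or the gripper's body presses on something with over 40 N, if the wrist force passes 120 N, or if a joint passes its speed limit or range.

## Working session

There is one attempt and no reset: what is moved stays moved. The work goes in short steps, Python scripts to look and compute and a shell command to move; the robot and the scene stay as the last step left them, time stands still between calls to the robot, and variables do not carry over. Pictures are saved under pics/ and viewed, at most 10 in all, crops included, and the job is handed in when it is done.

```bash
ls; mkdir -p pics; python3 - <<'E'
from plant import manip
import cv2,numpy as np
for n in("side","top"):
    s=manip.snapshot(n); np.savez(f"{n}0.npz",**s)
    cv2.imwrite(f"pics/{n}0.png",s["frame"][:,:,::-1]); print(n,s["fx"],s["cx"],s["cy"],s["k1"],np.round(s["world_to_cam"],3).tolist())
print(manip.read_state())
E
```

```text
pics
plant.py
shift.py
side 476.9508972721483 279.9234601376634 208.6319205648908 -0.034851545697438265 [[-0.851, -0.525, 0.004, 0.481], [0.239, -0.381, 0.893, -0.23], [-0.468, 0.761, 0.449, -0.91], [0.0, 0.0, 0.0, 1.0]]
top 509.8115602044582 278.1974488777232 205.04854751273945 -0.16651993483454142 [[-0.026, -1.0, -0.013, 0.077], [0.995, -0.027, 0.096, -0.553], [-0.096, -0.01, 0.995, -1.23], [0.0, 0.0, 0.0, 1.0]]
{'time_s': 0.1, 'joint_pos': array([-1.33699633e+00,  1.26345775e-01, -4.04659938e-02,  1.40538139e+00,
       -1.57722848e-05,  1.57079282e+00]), 'joint_velocities': array([-2.79016694e-04, -1.62235434e-03,  2.20833980e-03,  8.43288608e-05,
        8.20747921e-04, -1.69083288e-03]), 'effort': array([-3.13962028e-04, -4.36902416e+01,  3.53605485e+01,  1.36538444e-02,
       -1.86881857e-04,  7.55615304e-06]), 'tool_pos': array([ 0.12155011, -0.51040115,  0.2416114 ]), 'tool_rot': array([-6.92731026e-04,  9.93174526e-01,  1.16635646e-01, -8.92902649e-05]), 'contact_force': array([-0.59690076,  0.79314246,  0.30154967]), 'moment': array([ 0.00575064, -0.00931962, -0.02334208]), 'grasp_force': 0.0, 'gripper_width': 0.0852915520226109}
```
View pics/side0.png

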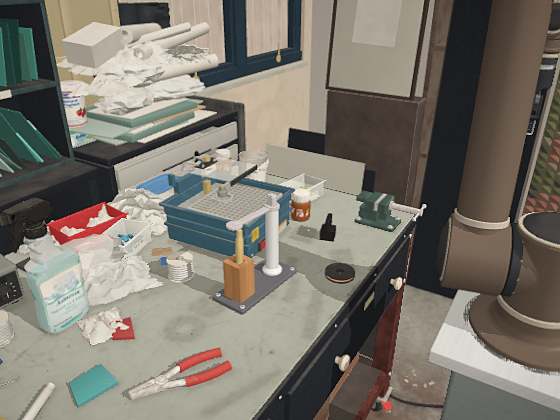

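View pics/top0.png

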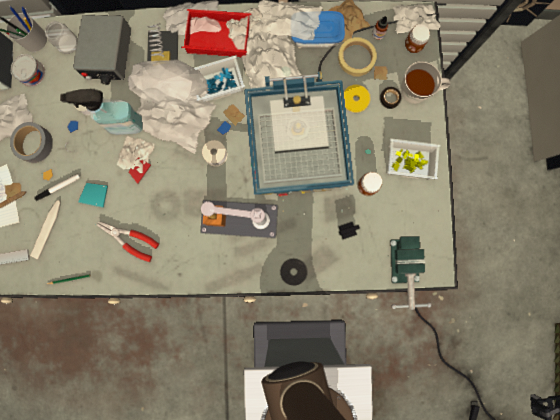

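The side view shows the key at about (328,230), the shaft top at (272,198) and the cutter at (240,245). In the top view the key is at (348,230), the shaft at (265,217), the cutter disc at (208,210), the bottle at (371,183), the reel at (293,271) and the spool at (214,152). Next I measure these from depth, then check by casting rays.

```bash
cat > h.py <<'E'
import numpy as np,cv2
def K(s): return np.array([[s["fx"],0,s["cx"]],[0,s["fy"],s["cy"]],[0,0,1.]])
def slopes(s,uv):
    d=np.array([s["k1"],0,0,0.])
    return cv2.undistortPoints(np.asarray(uv,float).reshape(-1,1,2),K(s),d).reshape(-1,2)
def rays(s,uv):
    a=slopes(s,uv); W=s["world_to_cam"]; R=W[:3,:3]
    return -R.T@W[:3,3], np.c_[a[:,0],-a[:,1],-np.ones(len(a))]@R   # dir scaled to unit depth
def plane(s,uv,z):
    o,d=rays(s,uv); return o+d*((z-o[2])/d[:,2])[:,None]
def cloud(s):
    v,u=np.mgrid[0:420,0:560]; o,d=rays(s,np.c_[u.ravel(),v.ravel()])
    return (o+d*s["depth"].reshape(-1,1)).reshape(420,560,3)
def proj(s,p):
    W=s["world_to_cam"]; q=np.atleast_2d(p)@W[:3,:3].T+W[:3,3]; a=np.c_[q[:,0],-q[:,1]]/-q[:,2:]
    a*=1+s["k1"]*(a**2).sum(1)[:,None]; return a*[s["fx"],s["fy"]]+[s["cx"],s["cy"]]
E
python3 - <<'E'
from h import *
T=dict(np.load("top0.npz"));S=dict(np.load("side0.npz"))
print(S["fy"],T["fy"])
for n,s,b in(("top",T,(325,365,212,245)),("side",S,(312,345,205,248))):
    P=cloud(s);u0,u1,v0,v1=b
    m=np.zeros((420,560),bool);m[v0:v1,u0:u1]=True
    m&=(s["frame"].max(2)<60)&(s["depth"]>0)
    q=P[m];print(n,"key n",len(q),"z pct",np.percentile(q[:,2],[2,25,50,75,98]).round(3))
    for lo,hi in((.015,.035),(.05,.07)):
        r=q[(q[:,2]>lo)&(q[:,2]<hi)]
        if len(r)>4:print(lo,len(r),cv2.minAreaRect((r[:,:2]*1000).astype(np.float32)))
P=cloud(T)
def rg(n,m):
    q=P[m]; r=cv2.minAreaRect((q[:,:2]*1000).astype(np.float32)); print(n,len(q),r,np.median(q[:,2]).round(3))
m=np.zeros((420,560),bool);m[190:245,190:285]=True
m2=m&(P[...,2]>.16)&(P[...,2]<.182);rg("arm",m2)
rg("shaft>185",m&(P[...,2]>.184));rg("plate",m&(abs(P[...,2]-.01)<.005)&(T["frame"].max(2)<110))
for n,c,r in(("bottle",(371,183),13),("spool",(214,152),15),("reel",(293,271),15)):
    m=np.zeros((420,560),np.uint8);cv2.circle(m,c,r,1,-1);rg(n,(m>0)&(P[...,2]>.006))
for n,s,b in(("t",T,(185,365,185,250)),("s",S,(200,350,180,310))):
    u0,u1,v0,v1=b; f=s["frame"][v0:v1,u0:u1,::-1]; k=min(780//f.shape[1],580//f.shape[0]);cv2.imwrite(f"pics/{n}c.png",cv2.resize(f,None,fx=k,fy=k,interpolation=cv2.INTER_CUBIC));print(k)
E
```

```text
476.9508972721483 509.8115602044582
top key n 219 z pct [0.023 0.028 0.032 0.058 0.063]
0.015 122 ((488.2840270996094, -102.64204406738281), (32.6975212097168, 39.32356643676758), 16.55541229248047)
0.05 91 ((490.1388244628906, -105.60335540771484), (11.415484428405762, 45.971412658691406), 16.68517303466797)
side key n 284 z pct [0.001 0.014 0.027 0.04  0.059]
0.015 126 ((487.908935546875, -104.8738784790039), (33.31296157836914, 47.06243896484375), 14.688395500183105)
0.05 43 ((488.0999450683594, -105.50654602050781), (9.392032623291016, 46.957881927490234), 15.286290168762207)
arm 523 ((528.3230590820312, 161.93472290039062), (140.7135772705078, 30.898252487182617), 81.29804992675781) 0.173
shaft>185 64 ((478.6827392578125, 84.33688354492188), (111.1827621459961, 16.43766975402832), 28.84037208557129) 0.198
plate 1284 ((525.6179809570312, 162.70596313476562), (191.09605407714844, 82.0738525390625), 84.54029846191406) 0.01
bottle 435 ((516.266357421875, -73.79103088378906), (51.87901306152344, 293.3049621582031), 43.584102630615234) 0.077
spool 471 ((582.5010375976562, 133.16766357421875), (334.4000549316406, 62.43941116333008), 39.72480773925781) 0.044
reel 522 ((391.51873779296875, 30.17145347595215), (69.86666870117188, 67.32186126708984), 70.05317687988281) 0.01
4
4
```

View pics/tc.png

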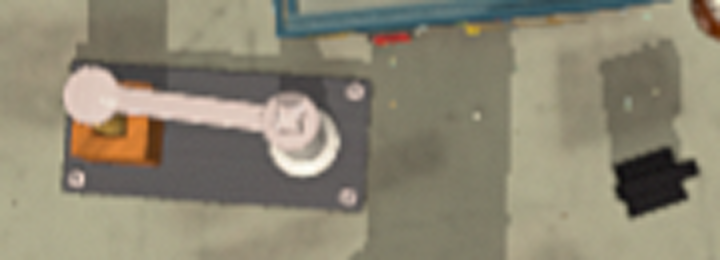

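View pics/sc.png

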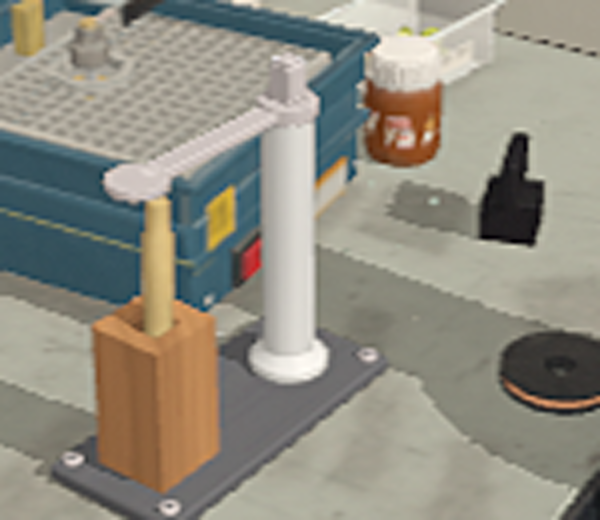

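```bash
python3 - <<'E'
from h import *
T=dict(np.load("top0.npz"));S=dict(np.load("side0.npz"))
for n,s in(("t",T),("s",S)):
    P=cloud(s); near=np.hypot(P[...,0]-.5203,P[...,1]-.108)<.03
    for lo,hi in((.194,.203),(.182,.193),(.168,.181)):
        q=P[near&(P[...,2]>lo)&(P[...,2]<hi)]
        if len(q)>2:print(n,lo,len(q),cv2.minAreaRect((q[:,:2]*1000).astype(np.float32)),q.mean(0).round(4))
    d=P[(np.hypot(P[...,0]-.535,P[...,1]-.215)<.03)&(P[...,2]>.168)&(P[...,2]<.182)]
    print("disc",len(d),cv2.minEnclosingCircle((d[:,:2]*1000).astype(np.float32)))
    c=P[(np.hypot(P[...,0]-.531,P[...,1]-.2175)<.03)&(P[...,2]>.11)&(P[...,2]<.145)]
    print("cut",len(c),c.mean(0).round(4) if len(c) else "")
    b=P[(np.hypot(P[...,0]-.531,P[...,1]-.2175)<.04)&(abs(P[...,2]-.093)<.004)]
    print("blk",len(b),cv2.minAreaRect((b[:,:2]*1000).astype(np.float32)))
    h=P[(P[...,0]>.5)&(P[...,0]<.9)&(P[...,1]>-.08)&(P[...,1]<.15)]
    print("tray z",np.percentile(h[:,2],[50,90,99]).round(3))
print("top-plane",plane(T,[[258,214.25]],.198), "side",plane(S,[[200+287/4,180+62/4]],.198))
E
```

```text
t 0.194 38 ((519.9061889648438, 107.52851104736328), (13.502592086791992, 13.011991500854492), 76.95621490478516) [0.5201 0.1071 0.1971]
t 0.182 7 ((514.64453125, 105.29701232910156), (4.328834533691406, 11.500914573669434), 20.54547882080078) [0.5148 0.1052 0.1891]
t 0.168 165 ((518.236572265625, 113.98505401611328), (30.289648056030273, 43.7651252746582), 9.610116004943848) [0.5199 0.1133 0.1746]
disc 206 ((535.1077880859375, 208.71249389648438), 23.60983657836914)
cut 16 [0.523  0.2113 0.1317]
blk 139 ((530.2481079101562, 217.2638397216797), (43.30899429321289, 42.19219970703125), 85.60110473632812)
tray z [0.085 0.18  0.191]
s 0.194 22 ((521.2662353515625, 107.61882781982422), (12.447417259216309, 12.208394050598145), 75.1761474609375) [0.5211 0.1085 0.1961]
s 0.182 44 ((518.7806396484375, 111.8397445678711), (16.7686767578125, 10.200386047363281), 36.896949768066406) [0.5191 0.1118 0.1876]
s 0.168 126 ((523.166748046875, 114.34544372558594), (41.97733688354492, 32.2587890625), 53.475215911865234) [0.5189 0.1173 0.1736]
disc 160 ((534.2966918945312, 209.206298828125), 24.164445877075195)
cut 126 [0.5265 0.2188 0.1281]
blk 246 ((531.8239135742188, 216.84446716308594), (47.89690017700195, 46.27491760253906), 84.19539642333984)
tray z [0.083 0.177 0.189]
top-plane [[0.51996635 0.10463553 0.198     ]] side [[0.5154685  0.11465076 0.198     ]]
```

The shaft measures (0.5205, 0.1077) in both views, which agrees with the plate. The arm heading is about 81.3°. The key is at (0.489, -0.1055) with its wing heading about 106°. I'll move over the key now.

```bash
cat > g.py <<'E'
# target x y z yaw_of_tool_y(deg): print delta in tool axes
import sys,numpy as np
from scipy.spatial.transform import Rotation as R
from plant import manip
s=manip.read_state();q=np.roll(s["tool_rot"],-1);r=R.from_quat(q)
x,y,z,a=map(float,sys.argv[1:5]);a=np.radians(a)
ty=np.array([np.cos(a),np.sin(a),0]);tz=np.array([0,0,-1.]);tx=np.cross(ty,tz)
g=R.from_matrix(np.c_[tx,ty,tz])
print("d",r.inv().apply([x,y,z]-s["tool_pos"]).round(4),"rv",(r.inv()*g).as_rotvec().round(3),"j",s["joint_pos"].round(2),"F",s["contact_force"].round(1),s["time_s"])
E
R="0.0322 -0.0221 0 0 0 0 0.085"
python3 shift.py '0.0322 -0.0221 0 0 0 0 0.085;0.0322 -0.0221 0 0 0 0 0.085;0.0322 -0.0221 0 0 0 0 0.085;0.0322 -0.0221 0 0 0 0 0.085;0.0322 -0.0221 0 0 0 0 0.085;0.0322 -0.0221 0 0 0 0 0.085;0.0322 -0.0221 0 0 0 0 0.085;0.0322 -0.0221 0 0 0 0 0.085;0.0322 -0.0221 0 0 0 0 0.085;0.0322 -0.0221 0 0 0 0 0.085;0.0322 -0.0221 0 0 0 0 0.085;0.0322 -0.0221 0 0 0 0 0.085'
python3 shift.py '0.0322 -0.0221 0 0 0 0 0.085;0.0322 -0.0221 0 0 0 0 0.085;0 0 0 0 0 -0.12 0.085;0 0 0 0 0 -0.12 0.085;0 0 0 0 0 -0.12 0.085;0 0 0 0 0 -0.12 0.085;0 0 0 0 0 -0.12 0.085'
python3 g.py 0.489 -0.1055 0.15 15.8
```

```text
time_s: 1.1
tool_pos: [0.4369, -0.1613, 0.2421]
tool_rot: [0.0, 0.993, 0.117, -0.0]
contact_force: [0.5, -0.5, -0.2]
gripper_width: 0.0849
grasp_force: 0.0
time_s: 1.68
tool_pos: [0.4884, -0.105, 0.2418]
tool_rot: [-0.0, 0.913, 0.408, -0.0]
contact_force: [-0.2, -0.9, 0.7]
gripper_width: 0.0851
grasp_force: 0.0
d [0.0001 0.0009 0.0918] rv [-1.000e-03  0.000e+00 -1.006e+00] j [-0.21  0.08 -0.09  1.4  -0.    2.09] F [-0.2 -0.9  0.7] 1.6833
```

```bash
python3 shift.py '0 0 0.012 0 0 -0.12 0.045;0 0 0.012 0 0 -0.12 0.045;0 0 0.012 0 0 -0.12 0.045;0 0 0.012 0 0 -0.12 0.045;0 0 0.012 0 0 -0.12 0.045;0 0 0.012 0 0 -0.12 0.045;0 0 0.012 0 0 -0.12 0.045;0 0 0.012 0 0 -0.12 0.045;0 0 0.012 0 0 -0.046 0.045'
python3 g.py 0.489 -0.1055 0.045 15.8
python3 - <<'E'
from h import *
T=dict(np.load("top0.npz"));P=cloud(T)
m=np.zeros((420,560),np.uint8);cv2.circle(m,(371,183),13,1,-1)
q=P[(m>0)&(P[...,2]>.06)&(P[...,2]<.085)];print("bottle",q.mean(0).round(3))
E
```

```text
time_s: 2.43
tool_pos: [0.4881, -0.1052, 0.1333]
tool_rot: [-0.0, 0.604, 0.797, -0.0]
contact_force: [-0.1, -0.3, -0.2]
gripper_width: 0.0448
grasp_force: 0.0
d [-0.0006  0.0008  0.0883] rv [-0.001 -0.    -0.001] j [-0.21  0.1  -0.31  1.16  0.    1.08] F [-0.1 -0.3 -0.2] 2.4333
bottle [ 0.599 -0.161  0.077]
```

Bottle is well clear. Descend and grip.

```bash
python3 shift.py '0 0.001 0.0177 0 0 0 0.045;0 0 0.0177 0 0 0 0.045;0 0 0.0177 0 0 0 0.045;0 0 0.0177 0 0 0 0.045;0 0 0.0177 0 0 0 0.045;0 0 0 0 0 0 0.045;0 0 0 0 0 0 0;0 0 0 0 0 0 0;0 0 0 0 0 0 0;0 0 0 0 0 0 0;0 0 0 0 0 0 0;0 0 0 0 0 0 0'
python3 g.py 0.489 -0.1055 0.045 15.8
```

```text
time_s: 3.43
tool_pos: [0.4903, -0.1052, 0.047]
tool_rot: [0.001, 0.606, 0.796, 0.0]
contact_force: [-0.7, -0.5, 6.6]
gripper_width: 0.011
grasp_force: 59.9
d [ 0.0001 -0.0013  0.002 ] rv [ 0.002  0.001 -0.007] j [-0.21  0.16 -0.44  0.97 -0.    1.09] F [-0.7 -0.5  6.6] 3.4333
```

```bash
python3 shift.py '0 0 -0.02 0 0 0 0;0 0 -0.04 0 0 0 0;0 0 -0.04 0 0 0 0;0 0 -0.04 0 0 0 0;0 0 -0.04 0 0 0 0;0 0 -0.04 0 0 0 0;0 0 -0.02 0 0 0 0;0 0 0 0 0 0 0'
python3 g.py 0.5205 0.1077 0.287 81.3
```

```text
time_s: 4.1
tool_pos: [0.491, -0.1054, 0.2913]
tool_rot: [0.004, 0.606, 0.796, 0.002]
contact_force: [-0.3, -0.7, -0.6]
gripper_width: 0.0109
grasp_force: 58.9
d [0.1976 0.085  0.0042] rv [ 0.004  0.008 -1.15 ] j [-0.21  0.08  0.02  1.5   0.    1.09] F [-0.3 -0.7 -0.6] 4.1
```

```bash
python3 shift.py '0.033 0.0142 0 0 0 0 0;0.033 0.0142 0 0 0 0 0;0.033 0.0142 0 0 0 0 0;0.033 0.0142 0 0 0 0 0;0.033 0.0142 0 0 0 0 0;0.033 0.0142 0 0 0 0 0;0 0 0 0 0 -0.115 0;0 0 0 0 0 -0.115 0;0 0 0 0 0 -0.115 0;0 0 0 0 0 -0.115 0;0 0 0 0 0 -0.115 0;0 0 0 0 0 -0.115 0'
python3 shift.py '0 0 0 0 0 -0.115 0;0 0 0 0 0 -0.115 0;0 0 0 0 0 -0.115 0;0 0 0 0 0 -0.115 0;0 0 0 0 0 0 0;0 0 0 0 0 0 0'
python3 g.py 0.5205 0.1077 0.287 81.3
python3 - <<'E'
from h import *
from plant import manip
for n in("side","top"):
    s=manip.snapshot(n); np.savez(f"{n}1.npz",**s); P=cloud(s)
    near=np.hypot(P[...,0]-.5205,P[...,1]-.1077)<.04
    dark=s["frame"].max(2)<60
    for lo,hi in((.236,.25),(.25,.273),(.277,.31)):
        q=P[near&dark&(P[...,2]>lo)&(P[...,2]<hi)]
        if len(q)>4:print(n,lo,len(q),q.min(0).round(4),q.max(0).round(4),cv2.minAreaRect((q[:,:2]*1000).astype(np.float32)))
    if n=="side":
        c=proj(s,[.5205,.1077,.22])[0].astype(int);print(c)
        f=s["frame"][c[1]-70:c[1]+70,c[0]-70:c[0]+70,::-1];cv2.imwrite("pics/s1.png",cv2.resize(f,None,fx=4,fy=4,interpolation=cv2.INTER_CUBIC))
E
```

```text
time_s: 5.1
tool_pos: [0.5186, 0.1085, 0.2844]
tool_rot: [-0.001, 0.298, 0.954, -0.001]
contact_force: [-0.6, -0.7, -1.8]
gripper_width: 0.011
grasp_force: 58.9
time_s: 5.6
tool_pos: [0.5186, 0.1084, 0.2848]
tool_rot: [-0.001, 0.077, 0.997, -0.0]
contact_force: [-0.3, -0.2, -0.3]
gripper_width: 0.0112
grasp_force: 58.9
d [-0.0019 -0.0004 -0.0022] rv [-0.001 -0.001 -0.003] j [ 0.21  0.14  0.07  1.5  -0.    0.36] F [-0.3 -0.2 -0.3] 5.6
side 0.236 137 [0.4998 0.0928 0.2366] [0.5383 0.1289 0.2499] ((512.1488647460938, 117.77740478515625), (46.98247528076172, 26.15333366394043), 39.10194396972656)
side 0.25 249 [0.4965 0.0924 0.2502] [0.5411 0.1303 0.2726] ((515.80712890625, 116.61177062988281), (45.786354064941406, 32.586280822753906), 24.980205535888672)
side 0.277 219 [0.4955 0.0928 0.2772] [0.5412 0.1297 0.31  ] ((516.8765869140625, 113.3680419921875), (38.15398406982422, 30.755399703979492), 31.303560256958008)
[271 183]
```

View pics/s1.png

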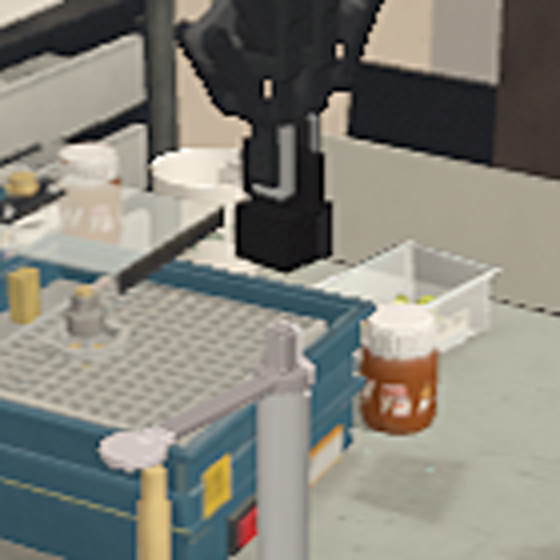

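The key hub is square in the grip above the shaft. Its bottom corners are at crop (237,257), (287,268) and (330,256), and the shaft top is at about (284,325). I'll check the centre by casting the corners onto the plane of the key's base.

```bash
python3 - <<'E'
from h import *
s=dict(np.load("side1.npz"))
f=lambda c:(np.array(c,float)+.5)/4-.5+[201,113]
for z in(.236,.238,.240):
    p=plane(s,f([(237,257),(287,268),(330,256)]),z);print(z,p[:,:2].round(4).tolist(),((p[0]+p[2])/2).round(4), np.linalg.norm(p[1]-p[0]).round(4),np.linalg.norm(p[2]-p[1]).round(4))
print("pred shaft top px crop",(proj(s,[.5205,.1077,.198])-[201,113]+.5)*4-.5)
c=np.array([.5188,.1084]);a=np.radians(81.3)
for i,j in((1,1),(1,-1),(-1,1),(-1,-1)):
    o=.018*(i*np.array([np.cos(a),np.sin(a)])+j*np.array([np.sin(a),-np.cos(a)]))
    print((proj(s,[*(c+o),.238])-[201,113]+.5)*4-.5)
E
```

```text
0.236 [[0.5398, 0.1209], [0.5108, 0.1193], [0.5007, 0.0947]] [0.5202 0.1078 0.236 ] 0.029 0.0266
0.238 [[0.5371, 0.1248], [0.5083, 0.1232], [0.4982, 0.0988]] [0.5177 0.1118 0.238 ] 0.0288 0.0265
0.24 [[0.5345, 0.1287], [0.5058, 0.1272], [0.4958, 0.1028]] [0.5151 0.1158 0.24  ] 0.0287 0.0263
pred shaft top px crop [[283.52720327 324.43881555]]
[[234.90526625 255.22719985]]
[[288.69887085 273.81547327]]
[[282.06962511 234.75073459]]
[[335.51476126 252.42863082]]
```

```bash
python3 shift.py '-0.0015 -0.0005 0.012 0 0 0 0;0 0 0.012 0 0 0 0;0 0 0.010 0 0 0 0;0 0 0.004 0 0 0 0;0 0 0.003 0 0 0 0;0 0 0.003 0 0 0 0;0 0 0.002 0 0 0 0;0 0 0 0 0 0 0'
python3 g.py 0.5205 0.1077 0.222 81.3
```

```text
time_s: 6.37
tool_pos: [0.5204, 0.1078, 0.2398]
tool_rot: [0.0, 0.076, 0.997, 0.0]
contact_force: [-0.7, 0.3, -1.1]
gripper_width: 0.011
grasp_force: 58.9
d [-0.0001 -0.0001  0.0178] rv [ 0.  0. -0.] j [ 0.2   0.14 -0.03  1.4  -0.    0.36] F [-0.7  0.3 -1.1] 6.3667
```

```bash
python3 shift.py '0 0 0.003 0 0 0 0;0 0 0.003 0 0 0 0;0 0 0 0 0 0 0'
python3 g.py 0.5205 0.1077 0.222 81.3
python3 shift.py '0 0 0.003 0 0 0 0;0 0 0.003 0 0 0 0;0 0 0 0 0 0 0'
python3 g.py 0.5205 0.1077 0.222 81.3
```

```text
time_s: 6.62
tool_pos: [0.5203, 0.1077, 0.2333]
tool_rot: [-0.0, 0.076, 0.997, -0.0]
contact_force: [-0.1, 0.1, -0.2]
gripper_width: 0.011
grasp_force: 58.9
d [-0.0003 -0.      0.0113] rv [-0. -0.  0.] j [ 0.2   0.14 -0.04  1.39 -0.    0.36] F [-0.1  0.1 -0.2] 6.6167
time_s: 6.87
tool_pos: [0.5202, 0.1077, 0.2271]
tool_rot: [-0.0, 0.076, 0.997, -0.0]
contact_force: [-0.4, -0.3, -1.0]
gripper_width: 0.0109
grasp_force: 58.9
d [-0.0003  0.      0.0051] rv [-0.    -0.001  0.   ] j [ 0.2   0.14 -0.06  1.37 -0.    0.36] F [-0.4 -0.3 -1. ] 6.8667
```

```bash
python3 shift.py '0 0 0.002 0 0 0 0;0 0 0.002 0 0 0 0;0 0 0.001 0 0 0 0;0 0 0 0 0 0 0'
python3 g.py 0.5205 0.1077 0.222 81.3
python3 shift.py '0 0 0.001 0 0 0 0;0 0 0.001 0 0 0 0;0 0 0 0 0 0 0;0 0 0 0 0 0 0'
python3 g.py 0.5205 0.1077 0.222 81.3
```

```text
time_s: 7.2
tool_pos: [0.5203, 0.1078, 0.2225]
tool_rot: [-0.0, 0.076, 0.997, -0.0]
contact_force: [0.5, 0.1, -0.2]
gripper_width: 0.0108
grasp_force: 58.9
d [-0.0002 -0.      0.0005] rv [-0. -0.  0.] j [ 0.2   0.14 -0.07  1.36 -0.    0.36] F [ 0.5  0.1 -0.2] 7.2
time_s: 7.53
tool_pos: [0.5204, 0.1078, 0.222]
tool_rot: [0.001, 0.076, 0.997, 0.0]
contact_force: [-1.6, -0.1, 5.4]
gripper_width: 0.0109
grasp_force: 59.8
d [-0.0001 -0.0001 -0.    ] rv [0.    0.001 0.   ] j [ 0.2   0.14 -0.07  1.36 -0.    0.36] F [-1.6 -0.1  5.4] 7.5333
```

```bash
python3 shift.py '0 0 0 0 0 0.06 0;0 0 0 0 0 0.12 0;0 0 0 0 0 0.12 0;0 0 0 0 0 0.12 0;0 0 0 0 0 0.12 0;0 0 0 0 0 0.12 0;0 0 0 0 0 0.12 0;0 0 0 0 0 0.12 0;0 0 0 0 0 0.12 0;0 0 0 0 0 0.12 0;0 0 0 0 0 0.12 0;0 0 0 0 0 0.12 0'
python3 shift.py '0 0 0 0 0 0.1 0;0 0 0 0 0 0.05 0;0 0 0 0 0 0 0;0 0 0 0 0 0 0;0 0 0 0 0 0 0'
python3 g.py 0.5205 0.1077 0.222 81.3
python3 - <<'E'
from h import *
from plant import manip
s=manip.snapshot("side"); np.savez("side2.npz",**s); P=cloud(s)
m=(P[...,2]>.163)&(P[...,2]<.178)&(P[...,0]>.545)&(P[...,0]<.68)&(P[...,1]>0)&(P[...,1]<.25)
q=P[m];print(len(q));d=q[:,:2]-[.5205,.1077];r=np.hypot(*d.T);w=(r<.13)
print(np.degrees(np.arctan2(d[w,1].mean(),d[w,0].mean())),r[w].max())
f=s["frame"][100:280,170:370,::-1];cv2.imwrite("pics/s2.png",cv2.resize(f,None,fx=3,fy=3,interpolation=cv2.INTER_CUBIC))
E
```

```text
time_s: 8.53
tool_pos: [0.5212, 0.1089, 0.222]
tool_rot: [0.0, 0.695, 0.719, 0.002]
contact_force: [0.8, 4.0, 3.5]
gripper_width: 0.0109
grasp_force: 59.6
time_s: 8.95
tool_pos: [0.5214, 0.1088, 0.222]
tool_rot: [0.0, 0.745, 0.668, 0.002]
contact_force: [2.1, 5.0, 6.6]
gripper_width: 0.011
grasp_force: 59.8
d [-0.0012 -0.0008  0.    ] rv [ 0.004 -0.    -1.528] j [ 0.2   0.14 -0.07  1.36  0.    1.88] F [2.1 5.  6.6] 8.95
310
5.586732554147786 0.12714468261157458
```

View pics/s2.png

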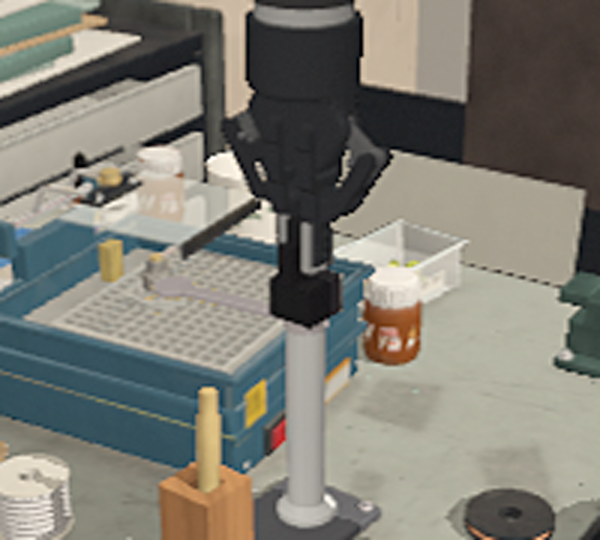

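The keeper now heads about 5.6°, so it has turned about 1.38 rad, and its disc (crop ~(155,280)) is far from the cutter (crop (207,395)). Release and go up.

```bash
python3 shift.py '0 0 -0.001 0 0 0 0.05;0 0 0 0 0 0 0.05;0 0 0 0 0 0 0.05;0 0 0 0 0 0 0.05;0 0 -0.02 0 0 0 0.05;0 0 -0.03 0 0 0 0.05;0 0 -0.03 0 0 0 0.05;0 0 -0.03 0 0 0 0.05;0 0 0 0 0 0 0.05'
python3 - <<'E'
from h import *
from plant import manip
s=manip.snapshot("side"); np.savez("side3.npz",**s); P=cloud(s)
near=np.hypot(P[...,0]-.5205,P[...,1]-.1077)<.045;dark=s["frame"].max(2)<60
q=P[near&dark&(P[...,2]>.16)&(P[...,2]<.25)];print("key z",np.percentile(q[:,2],[1,50,99]).round(4))
f=s["frame"].astype(int);wood=(f[...,0]-f[...,2]>35)&(np.hypot(P[...,0]-.531,P[...,1]-.2175)<.03)
for lo,hi in((.1,.12),(.12,.14),(.14,.15),(.155,.17)):
    q=P[wood&(P[...,2]>lo)&(P[...,2]<hi)];print(lo,len(q),q.mean(0).round(4),q.min(0).round(4),q.max(0).round(4))
# toward camera, skin visible: axis = mean + ~r*0.8 away from camera
W=s["world_to_cam"];print("cam",(-W[:3,:3].T@W[:3,3]).round(3))
t=manip.snapshot("top");np.savez("top3.npz",**t);P=cloud(t)
m=(np.hypot(P[...,0]-.531,P[...,1]-.2175)<.03)&(P[...,2]>.15)&(P[...,2]<.175);q=P[m];print("top",len(q),q.mean(0).round(4))
c=proj(t,[.531,.217,.163])[0].astype(int);print(c)
cv2.imwrite("pics/t3.png",np.hstack([cv2.resize(t["frame"][c[1]-35:c[1]+35,c[0]-35:c[0]+65,::-1],None,fx=4,fy=4,interpolation=cv2.INTER_CUBIC),cv2.resize(s["frame"][175:245,215:315,::-1],None,fx=4,fy=4,interpolation=cv2.INTER_CUBIC)]))
E
python3 g.py 0.53 0.2165 0.3 -5
```

```text
time_s: 9.75
tool_pos: [0.5213, 0.1077, 0.3374]
tool_rot: [0.002, 0.745, 0.667, 0.003]
contact_force: [-0.7, -0.0, 0.1]
gripper_width: 0.0497
grasp_force: 0.0
key z [0.1758 0.2031 0.2338]
0.1 68 [0.5264 0.2189 0.1098] [0.5223 0.2106 0.1002] [0.5358 0.2249 0.1199]
0.12 62 [0.5256 0.2184 0.1306] [0.5211 0.2107 0.1207] [0.5334 0.2232 0.1399]
0.14 33 [0.5259 0.2178 0.1453] [0.5212 0.2105 0.1406] [0.5336 0.2217 0.15  ]
0.155 28 [0.5272 0.2164 0.1595] [0.5225 0.2096 0.155 ] [0.5326 0.2214 0.1622]
cam [0.039 0.858 0.612]
top 0 [nan nan nan]
[207 211]
d [ 0.1092 -0.003   0.0327] rv [ 0.002 -0.    -0.024] j [ 0.2   0.16  0.2   1.61 -0.    1.89] F [ 0.7  0.2 -0. ] 9.85<stdin>:12: RuntimeWarning: Mean of empty slice.
  ret = um.true_divide(
```

View pics/t3.png

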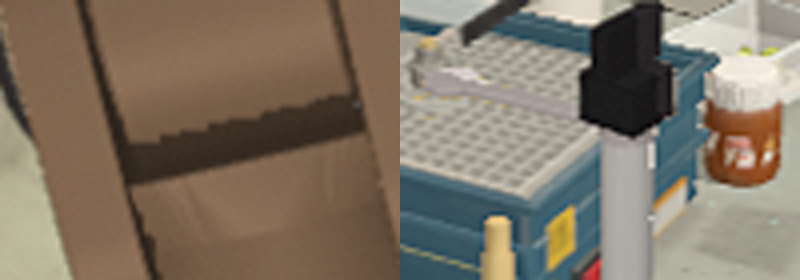

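The key sits home (its top is at z 0.234), the keeper is clear, and the cutter axis is about (0.530, 0.2155). Move over it.

```bash
python3 shift.py '0.036 -0.001 0 0 0 0 0.05;0.036 -0.001 0 0 0 0 0.05;0.036 -0.001 0 0 0 0 0.05;0 0 0.03 0 0 0 0.05;0 0 0.04 0 0 0 0.05;0 0 0.04 0 0 0 0.05;0 0 0.03 0 0 0 0.05;0 0 0 0 0 0 0.05'
python3 g.py 0.530 0.2155 0.117 -6.3
```

```text
time_s: 10.52
tool_pos: [0.5249, 0.2137, 0.1829]
tool_rot: [-0.002, 0.745, 0.667, -0.007]
contact_force: [-1.1, -0.2, -1.0]
gripper_width: 0.0499
grasp_force: 0.0
d [0.0028 0.0057 0.0659] rv [-0.013  0.007 -0.001] j [ 0.39  0.22 -0.05  1.31 -0.    2.07] F [-1.1 -0.2 -1. ] 10.5167
```

```bash
python3 shift.py '0 0 0 0 0 0 0.05'
python3 g.py 0.530 0.2155 0.117 -6.3
```

```text
time_s: 10.6
tool_pos: [0.5276, 0.2147, 0.1895]
tool_rot: [-0.001, 0.745, 0.667, -0.003]
contact_force: [-0.2, -0.1, 1.7]
gripper_width: 0.0499
grasp_force: 0.0
d [0.0013 0.0027 0.0725] rv [-0.005  0.003 -0.001] j [ 0.39  0.22 -0.04  1.31 -0.    2.07] F [-0.2 -0.1  1.7] 10.6
```

```bash
python3 shift.py '0 0.001 0.02 0 0 0 0.05;0 0 0.02 0 0 0 0.05;0 0 0.02 0 0 0 0.05;0 0 0.015 0 0 0 0.05;0 0 0 0 0 0 0.05;0 0 0 0 0 0 0.05'
python3 g.py 0.530 0.2155 0.117 -6.3
```

```text
time_s: 11.1
tool_pos: [0.5311, 0.2155, 0.1186]
tool_rot: [0.0, 0.745, 0.667, 0.001]
contact_force: [-0.2, -0.7, 0.5]
gripper_width: 0.0502
grasp_force: 0.0
d [-0.0001 -0.0011  0.0016] rv [ 0.001 -0.001 -0.001] j [ 0.39  0.24 -0.17  1.16 -0.    2.07] F [-0.2 -0.7  0.5] 11.1
```

```bash
python3 shift.py '0 0 0 0 0 0 0;0 0 0 0 0 0 0;0 0 0 0 0 0 0;0 0 0 0 0 0 0;0 0 0 0 0 0 0;0 0 0 0 0 0 0;0 0 -0.005 0 0 0 0;0 0 -0.01 0 0 0 0;0 0 -0.015 0 0 0 0;0 0 -0.02 0 0 0 0;0 0 -0.025 0 0 0 0;0 0 -0.025 0 0 0 0'
python3 g.py 0.45 0.25 0.3 -6.3
```

```text
time_s: 12.1
tool_pos: [0.5298, 0.215, 0.218]
tool_rot: [-0.0, 0.745, 0.667, -0.001]
contact_force: [0.8, 0.1, -0.5]
gripper_width: 0.0132
grasp_force: 58.6
d [ 0.0259 -0.0832 -0.082 ] rv [-0.001  0.001 -0.001] j [ 0.39  0.22  0.02  1.37 -0.    2.07] F [ 0.8  0.1 -0.5] 12.1
```

```bash
python3 shift.py '0 0 -0.03 0 0 0 0;0 0 -0.03 0 0 0 0;0 0 -0.03 0 0 0 0;0 0 -0.02 0 0 0 0;0.008 -0.02 0 0 0 0 0;0.01 -0.03 0 0 0 0 0;0.01 -0.025 0 0 0 0 0;0 0 0 0 0 0 0;0 0 0 0 0 0 0'
python3 shift.py '0 0 0 -0.06 0 0 0;0 0 0 -0.08 0 0 0;0 0 0 -0.1 0 0 0;0 0 0 -0.1 0 0 0;0 0 0 -0.1 0 0 0;0 0 0 -0.1 0 0 0;0 0 0 -0.1 0 0 0;0 0 0 -0.08 0 0 0;0 0 0 -0.06 0 0 0;0 0 0 0 0 0 0;0 0 0 0 0 0 0;0 0 0 0 0 0 0'
python3 g.py 0.45 0.25 0.33 -6.3
python3 - <<'E'
from h import *
from plant import manip
s=manip.snapshot("side");P=cloud(s)
cv2.imwrite("pics/s4.png",s["frame"][0:320,100:500,::-1].repeat(1,0))
near=np.hypot(P[...,0]-.5205,P[...,1]-.1077)<.045;dark=s["frame"].max(2)<60
q=P[near&dark&(P[...,2]>.16)&(P[...,2]<.25)];print("key z",np.percentile(q[:,2],[1,50,99]).round(4))
f=s["frame"].astype(int);m=(f[...,0]-f[...,2]>35)&(f[...,0]>120)&(P[...,2]>.17)&(P[...,2]<.35)&(abs(P[...,0]-.5)<.13)&(abs(P[...,1]-.25)<.06)
q=P[m];print(len(q),q.min(0).round(3),q.max(0).round(3));u=np.linalg.svd(q-q.mean(0),full_matrices=False)[2][0];print(u,np.degrees(np.arccos(abs(u[2]))))
E
```

```text
time_s: 12.85
tool_pos: [0.4578, 0.2518, 0.3279]
tool_rot: [0.0, 0.745, 0.668, 0.0]
contact_force: [0.4, -0.4, 0.1]
gripper_width: 0.013
grasp_force: 58.8
time_s: 13.85
tool_pos: [0.4594, 0.2514, 0.3275]
tool_rot: [0.283, 0.69, 0.617, 0.253]
contact_force: [0.9, 0.4, -0.5]
gripper_width: 0.0129
grasp_force: 58.8
d [-0.0025 -0.0048 -0.0082] rv [ 0.779  0.001 -0.002] j [ 0.81 -0.3  -0.46  0.87 -0.59  2.32] F [ 0.9  0.4 -0.5] 13.85
key z [0.1751 0.2031 0.2334]
368 [0.429 0.244 0.251] [0.534 0.267 0.35 ]
[ 0.69296645 -0.07043631 -0.71752089] 44.14982202761556
```

View pics/s4.png

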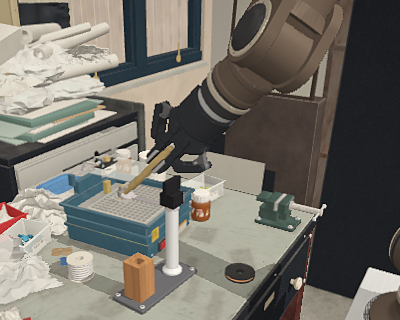

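The cutter (about (125,190) to (170,150)) is held at 44° with its cutting end at z ≈ 0.25. The key is still home at (173,190), and the bottle, spool and reel have not moved. I'm handing it in.

```bash
python3 shift.py '0 0 0 0 0 0 0;0 0 0 0 0 0 0;0 0 0 0 0 0 0' && python3 -c "
from plant import manip
print(manip.job_done())"
```

```text
time_s: 14.15
tool_pos: [0.4595, 0.2514, 0.327]
tool_rot: [0.283, 0.69, 0.617, 0.253]
contact_force: [-0.3, 0.3, -0.4]
gripper_width: 0.0128
grasp_force: 58.8
the job is handed in; nothing more can be done
None
```

The job is handed in at 14.2 s, with no verdict returned: the key is home on the shaft, the keeper is turned about 1.38 rad, and the cutter is held still at about 44° with its cutting end about 0.25 m above the bench.

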